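# Discharge and open a high-voltage test jig

## Task

Make the test jig safe and open it for inspection: first press the plunger of the grey discharge box fully down and let it spring back up. Then pull the jig's spring latch sideways by its upright tab, towards the side where its dark plate hangs down, until its bolt is clear of the ball-headed post, lift the hinged clamp off the ball and finish while still holding the clamp steady in the gripper with its nose raised about 60 mm above its closed position (it falls shut if let go). Leave the other things on the bench alone.

Things in the scene. Friction and masses are not known exactly. Their poses are not given: they have to be found in the camera images.
- jig: Test jig, fixed to the bench: aluminium base plate 270 x 130 x 22 mm, long side along its x. Origin: centre of its underside, z up. +x runs from the ball post (at x = -85 mm, nearer the robot) to the two hinge cheeks (x = +95 mm, 102 mm high); +y is the side to which the latch is pulled. A steel clamp 36 mm wide runs from the hinge to a nose plate 60 x 56 mm, top 92 mm high, over the ball.
- clamp (a joint): Angle of the hinged clamp: 0 closed (level, nose over the ball), grows as the nose rises, to 0.9 rad. The nose centre is 180 mm from the hinge axis: 0.33 rad is about 60 mm of rise. About 3 N lifts it at the nose; nothing keeps it up, it falls shut if let go. It cannot rise while the latch bolt is under the ball.
- clamp_hinge (a point): Point on the clamp's hinge axis, midway between the cheeks, at jig x = +95 mm, 87 mm above the bench. The axis is level, along the jig's y; the nose lies 180 mm away on the jig's -x side.
- latch (a joint): Slide of the spring latch on the clamp's nose: 0 at rest (bolt under the ball's edge), grows as the tab is pulled towards the jig's +y, to a stop at 0.018 m. From 0.010 m on the bolt is clear of the ball. Spring: 5 N at rest, 11 N at the stop. With the clamp raised the latch may be in any position.
- latch_tab (a point): Grip point inside the latch's upright black tab, 127 mm above the bench when closed. The tab is 10 mm thick along the jig's y (the pull direction) and 34 mm wide along the clamp; its top is 20 mm above this point, its foot 28 mm below, on a flat slide plate above the nose. It moves with the latch and tilts with the clamp: gripped and lifted, it lifts the clamp.
- ball_top (a point): Top of the steel ball head (36 mm wide, flat underneath, on a thin neck), fixed on the jig, 80 mm above the bench, straight below the tab when closed.
- discharger: Grey discharge box 100 x 90 x 55 mm, fixed to the bench, with the plunger upright in the middle of its top; origin: centre of its underside, z up.
- plunger (a joint): Plunger travel: 0 up, grows as it is pressed down, to 0.016 m at its stop. Spring: 3 N at the top, 10.5 N fully down; springs back when let go.
- plunger_top (a point): Centre of the top of the plunger's black round cap (36 mm across), 95 mm above the bench when up; moves with it.
- screwdriver: Bystander: a loose screwdriver lying on the bench near the robot; leave alone.
- coupler_box: Bystander: a loose black box 75 x 55 x 45 mm with a metal connector; leave alone. Origin: centre of its underside.
- jar: Bystander: a loose clear jar 56 mm wide, 70 mm high; leave alone. Origin: centre of its underside.
- mug: Bystander: a loose white mug 76 mm wide, 85 mm high; leave alone. Origin: centre of its underside.
Mind the look-alikes: they are no part of the job. What is shaped like the discharger but orange or turquoise is not meant.

How it is judged (in metres and radians):
On the way, in this order (a step that is already met when the one before it is completed fails the run):
1. the plunger is pressed fully down (at least 14 of its 16 mm) while the clamp is still closed (value of joint plunger above 0.014 m and value of joint clamp below 0.03 rad), for 0.1 s.
2. the latch is pulled at least 8 mm sideways while the clamp is still down (value of joint latch above 0.008 m and value of joint clamp below 0.06 rad).
At the end, for the whole second after the job is handed in: The clamp is held still by the gripper's fingers, open by 0.24 to 0.45 rad (nose 43 to 78 mm up), and the plunger is back up (within 4 mm) (value of joint clamp between 0.24 and 0.45 rad and velocity of joint clamp between -0.05 and 0.05 rad/s and contact force between the fingers and clamp above 1 N and value of joint plunger below 0.004 m); the arm keeps its last pose, push and grip.
It fails at once if the screwdriver is moved more than 25 mm (distance of screwdriver from where it was at the start of the episode above 0.025 m).
It fails at once if the coupler box is moved more than 25 mm (distance of coupler_box from where it was at the start of the episode above 0.025 m).
It fails at once if the jar is moved more than 25 mm (distance of jar from where it was at the start of the episode above 0.025 m).
It fails at once if the mug is moved more than 25 mm (distance of mug from where it was at the start of the episode above 0.025 m).
It also fails if it takes over 51 s, if anything falls off the work surface, if the arm or the gripper's body presses on something with over 40 N, if the wrist force passes 120 N, or if a joint passes its speed limit or range.

## Robot

A 6-joint arm with a two-finger parallel gripper is mounted at the origin on the work surface. World frame = base frame: x ahead of the robot, y to its left, z up, the work surface at z = 0. Lengths are in mm, angles in rad, forces in N, time in s.
With the tool pointing down it reaches from about 325 to 850 mm from the base axis. Payload 15.5 kg.
Tool frame: the origin (TCP) lies at the very end of the fingers, on their centre line; the grasp point (between the pads) lies manip.tcp_to_grasp behind it (manip.tcp_to_grasp is the distance from the TCP to the grasp point, in mm); z points along the fingers, y is the line along which they close (so a half turn about z gives the same grasp; the last joint's range is limited). The gripper opens to 91 mm and grips with 3 to 60 N. Pads are 32 mm wide; open, the fingers measure 118 mm over their backs; the gripper's body (76 mm by 178 mm) begins 60 mm behind the grasp point.
Start: joints at [-1.345, 0.494, 1.345, -0, 1.302, -0.096], TCP at [197.673, -592.918, 213.915] pointing down, gripper open.
Joint ranges: [-2.91, 2.91], [-0.82, 2.16], [0.22, 2.67], [-1.22, 4.37], [0.12, 2.79], [-3.08, 3.08]. Speed limits (rad/s): [1.89, 1.89, 2.57, 3.01, 3.01, 3.01].

## Interface

Orientations are given as a rotation vector (axis times angle).
In Python, from plant import monitor, cams, job, manip gives the robot as it stands. The module is installed in compiled form; this text tells all that it offers.
- The arm moves only by the tool play_rows, never from a script. Its argument "commands" is text: rows parted by semicolons, each of 7 numbers parted by spaces: the turn, a rotation vector about the tool's x, y, z in degrees, then the shift along the tool's x, y, z in cm, then the opening, from 0 (shut) to 1 (fully open). In form: wx wy wz dx dy dz hand; .... A call has 1 to 10 rows; each row is the pose to reach, as a shift and turn from the pose commanded when the call began, along the tool's axes at that moment; what a row does not reach only later rows make up. A row lasts 1/8 s, in which the tool goes at most 62.5 mm and 10.7 degrees, less where a joint would pass 70% of its speed; a pose out of reach is approached as far as the arm can. A call with a gripper value outside its range is refused whole. The fingers move at their own pace and stop on an object; "squeeze" is the grip in N (left out, the last holds). Time passes only in rows, so rows that repeat a pose let the fingers close. It gives the time, the measured TCP pose, the force, the opening and the grip force at its end, in the units of the state.
- monitor.state(): the state, without advancing time (a new reading comes with each control period).
- cams.get_image(name): name is "side" or "top"; returns a dict with "pixels" (480x640x3 uint8, blue, green, red), "range_z" (480x640 float32, mm along the optical axis (not along the pixel's ray), 0 where there is no reading), "fx", "fy", "cx", "cy" (pixels), "eye" and "attitude" of the camera in the world. Camera axes: x right, y up, looking along -z (the intrinsics and any distortion apply to the point x, -y, -z); pixel columns grow to the right and rows downward; lengths in mm; the calibration is good to about 2 mm. A picture is of the moment at which its call begins.
- job.sign_off(): hands the job in; it is judged then, once.
Trained networks look in the newest picture that a camera, given by its name, has taken for a name from the list of things; names that differ only in an ending like _2 or _b are one class to them, and where a whole thing is asked for, a point or a joint stands for the part that bears it (a point fixed in the world has none). Each returns a list of dicts, best first, with "score" (0 to 1); they miss things now and then, are a little off and sometimes report something else, mostly with a low value. They report only what shows in the picture. A call takes as long as a camera call. They do not tell look-alikes from the thing itself.
- cams.trace(camera, query): "region" (480x640 bool, what is visible of it) and "pixel" ([column, row] in pixels, amid what is visible of it).
- cams.tip_of(camera, query): "pixel" ([column, row] in pixels: a listed point, or the origin of a listed thing).
The state is a dict: "t": time; "joint_pos": joint angles; "qvel": joint speeds; "joint_torque": joint torques, N m; "eef_pos": TCP position; "tcp_rot": TCP orientation; "force": force on the tool from outside, world axes, zero at the start; "wrist_torque": the same for the moment, N m; "grip_width": finger opening in mm; "grip_force": force on a finger pad.
Only numpy, scipy, OpenCV 4.12 (cv2) and the standard library are available. Lean on these libraries where they do the work, as an engineer would, in place of code of your own. Each camera call takes 0.05 s, during which the arm holds its last target. There are 200 camera calls.

## Working session

There is one attempt and no reset: what is moved stays moved. The work goes in short steps, Python scripts to look and compute and a tool call to move; the robot and the scene stay as the last step left them, time stands still between calls to the robot, and variables do not carry over. Pictures are saved under pics/ and viewed, at most 10 in all, crops included, and the job is handed in when it is done.

Besides the shell and the picture viewer there is one more tool, called after "Emit:" as name(argument=value, ...), one argument or row to a line, values as JSON. play_rows: Moves the arm, as the interface text tells. Its arguments: {"type":"object","properties":{"commands":{"type":"string"},"squeeze":{"type":"number"}},"required":["commands"]}

```bash
mkdir -p pics
cat > h.py <<'E'
import numpy as np, cv2
from scipy.spatial.transform import Rotation as R
from plant import monitor, cams, job, manip
def att(im):
    a=np.array(im["attitude"],float)
    return a if a.shape==(3,3) else R.from_rotvec(a).as_matrix()
def cloud(im):
    z=im["range_z"]; v,u=np.mgrid[0:480,0:640]
    p=np.dstack([(u-im["cx"])/im["fx"]*z,-(v-im["cy"])/im["fy"]*z,-z])
    return p@att(im).T+np.array(im["eye"])
def ray(im,px,zw):
    d=att(im)@np.array([(px[0]-im["cx"])/im["fx"],-(px[1]-im["cy"])/im["fy"],-1])
    e=np.array(im["eye"]); return e+d*(zw-e[2])/d[2]
E
python3 - <<'E'
from h import *
s=monitor.state(); print(s, manip.tcp_to_grasp)
for c in("top","side"):
    im=cams.get_image(c); cv2.imwrite(f"pics/{c}0.png",im["pixels"])
    print(c,{k:v for k,v in im.items() if k not in("pixels","range_z")})
    for q,h in(("plunger_top",95),("latch_tab",127),("clamp_hinge",87),("jig",0),("discharger",0),("ball_top",80),("mug",0),("jar",0),("coupler_box",0),("screwdriver",0)):
        for r in cams.tip_of(c,q)[:4]:
            print(c,q,round(r["score"],2),np.round(r["pixel"]),np.round(ray(im,r["pixel"],h)))
E
```

```text
{'t': 0.0, 'joint_pos': array([-1.34450427e+00,  4.94183505e-01,  1.34615749e+00, -1.06813842e-05,
        1.30251561e+00, -9.54949470e-02]), 'qvel': array([-1.00088364e-03, -1.26227398e-05, -1.08220905e-03, -1.01589715e-03,
       -3.18925100e-04,  7.38151450e-05]), 'joint_torque': array([ 5.40467299e-03, -8.78806758e+01, -3.81838417e+01,  7.12153665e-02,
        5.35889051e-02, -5.54243763e-05]), 'eef_pos': array([ 197.57598614, -592.52569804,  213.32914664]), 'tcp_rot': array([-3.09977252e+00, -5.03086331e-01,  1.45832332e-04]), 'force': array([-0.00075157, -0.1468509 , -0.19470914]), 'wrist_torque': array([ 0.01954547, -0.00415779,  0.03916493]), 'grip_force': 0.0, 'grip_width': 91.3573667068788} 18.8
top {'fx': 570.5990564106525, 'fy': 570.5990564106525, 'cx': 326.63101854181286, 'cy': 243.33207850403312, 'eye': array([ 449.22889784,   -7.18125051, 1530.28770114]), 'attitude': array([ 0.07541702, -0.05216808, -1.59914249])}
top plunger_top 0.59 [395. 240.] [ 569. -159.   95.]
top plunger_top 0.56 [454. 196.] [ 677. -314.   95.]
top plunger_top 0.47 [468. 290.] [ 438. -338.   95.
[... 1054 characters left out ...]

side plunger_top 0.51 [329. 190.] [ 573. -154.   95.]
side plunger_top 0.46 [303. 142.] [ 694. -321.   95.]
side latch_tab 0.4 [239. 286.] [680. 206. 127.]
side clamp_hinge 0.69 [239. 290.] [690. 195.  87.]
side jig 0.7 [282. 312.] [601. 174.   0.]
side discharger 0.81 [333. 214.] [ 562. -160.    0.]
side discharger 0.75 [390. 176.] [ 436. -352.    0.]
side discharger 0.61 [388. 231.] [ 402. -143.   -0.]
side discharger 0.56 [305. 169.] [ 686. -312.    0.]
side ball_top 0.76 [318. 289.] [524. 137.  80.]
side mug 0.88 [339. 441.] [401. 419.   0.]
side jar 0.76 [255. 417.] [577. 420.   0.]
side coupler_box 0.83 [362. 148.] [ 543. -452.    0.]
side screwdriver 0.83 [393. 290.] [358.  40.   0.]
```

View pics/top0.png

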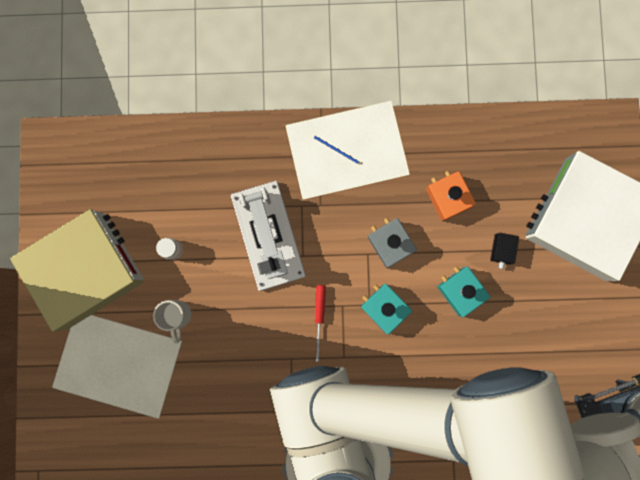

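View pics/side0.png

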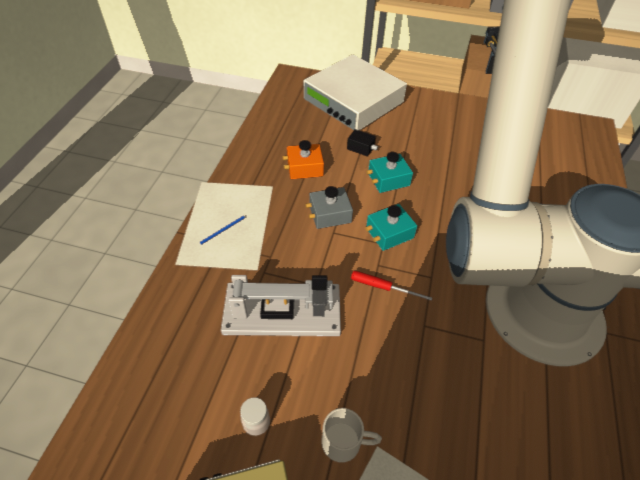

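The four candidates in the top view are grey (394,241), orange (455,193), turquoise (388,309) and turquoise (468,291). Only the one at (394,241), which is (331,190) in the side view, is grey, so it is the discharge box. The jig's tab is at about (268,264) top and (319,283) side. I'll confirm with one crop and measure depth.

Run:
```python
from h import *
t=cams.get_image("top"); s=cams.get_image("side")
r=lambda im,x,y,w,h:cv2.resize(im["pixels"][y:y+h,x:x+w],(400,300),interpolation=cv2.INTER_CUBIC)
cv2.imwrite("pics/c.png",np.vstack([np.hstack([r(t,350,205,80,60),r(s,295,175,80,60)]),np.hstack([r(t,215,180,160,120)[:, :],r(s,215,260,140,105)])]))
for n,im in(("top",t),("side",s)):
    P=cloud(im); x,y,z=P[...,0],P[...,1],P[...,2]
    def sel(cx,cy,rad,z0,z1):
        m=(np.hypot(x-cx,y-cy)<rad)&(z>z0)&(z<z1)
        q=P[m]; print(n,(cx,cy,z0,z1),m.sum(),np.round(np.median(q,0)) if len(q) else'',np.round(q.min(0)) if len(q) else '',np.round(q.max(0)) if len(q) else '')
        return q
    sel(570,-156,40,88,110); sel(570,-156,80,48,62)
    sel(516,150,50,138,156); sel(516,150,50,115,156); sel(516,150,50,86,104); sel(690,196,50,95,110)
    q=sel(600,172,200,15,30)
    if len(q): print("rect",cv2.minAreaRect(q[:,:2].astype(np.float32)))
    q=sel(570,-156,80,48,62)
    if len(q): print("box",cv2.minAreaRect(q[:,:2].astype(np.float32)))
    q=sel(516,150,50,140,156)
    if len(q): print("tab",cv2.minAreaRect(q[:,:2].astype(np.float32)))
```

```text
top (570, -156, 88, 110) 155 [ 567. -157.   94.] [ 551. -173.   89.] [ 585. -140.  102.]
top (570, -156, 48, 62) 1122 [ 564. -155.   54.] [ 503. -218.   48.] [630. -95.  62.]
top (516, 150, 138, 156) 59 [518. 148. 146.] [501. 141. 138.] [533. 156. 152.]
top (516, 150, 115, 156) 72 [517. 147. 146.] [501. 140. 116.] [533. 156. 152.]
top (516, 150, 86, 104) 596 [521. 153.  93.] [483. 114.  86.] [566. 189. 104.]
top (690, 196, 95, 110) 226 [687. 192.  99.] [641. 160.  95.] [714. 231. 108.]
top (600, 172, 15, 30) 2741 [587. 155.  22.] [449.  31.  15.] [745. 266.  30.]
rect ((582.25146484375, 150.1930389404297), (315.1993408203125, 162.47250366210938), 15.965153694152832)
top (570, -156, 48, 62) 1122 [ 564. -155.   54.] [ 503. -218.   48.] [630. -95.  62.]
box ((566.8631591796875, -156.5862579345703), (99.73688507080078, 90.42443084716797), 29.195524215698242)
top (516, 150, 140, 156) 56 [518. 148. 146.] [501. 141. 141.] [533. 156. 152.]
tab ((516.6292114257812, 148.25836181640625), (32.73006057739258, 10.008471488952637), 17.368600845336914)
side (570, -156, 88, 110) 111 [ 568. -155.   94
[... 313 characters left out ...]
) 630 [519. 160.  92.] [484. 112.  86.] [565. 190. 104.]
side (690, 196, 95, 110) 237 [692. 197.  99.] [640. 159.  95.] [715. 232. 105.]
side (600, 172, 15, 30) 2979 [573. 200.  21.] [446.  28.  15.] [746. 268.  30.]
rect ((577.5158081054688, 161.5240936279297), (331.53839111328125, 160.7808837890625), 22.348175048828125)
side (570, -156, 48, 62) 796 [ 565. -148.   54.] [ 507. -221.   48.] [630. -96.  62.]
box ((569.3829956054688, -157.3852996826172), (99.09574127197266, 94.07606506347656), 29.6325740814209)
side (516, 150, 140, 156) 80 [518. 149. 145.] [502. 139. 140.] [535. 155. 149.]
tab ((518.2365112304688, 147.51385498046875), (32.02016830444336, 12.211921691894531), 15.907190322875977)
```

View pics/c.png

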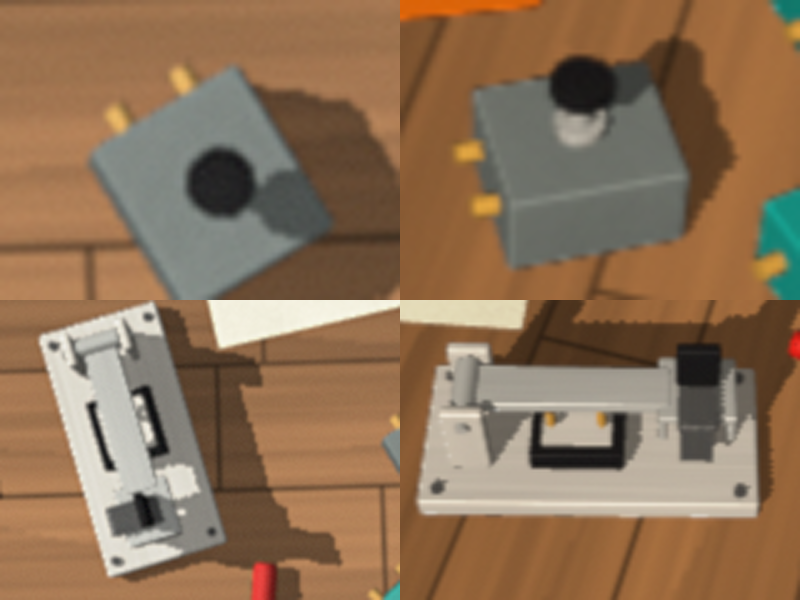

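The crop confirms that the box at (394,241) top is grey, with its cap at about (568,-156,94). The jig's dark plate hangs on its world +y side, and the jig yaw is about 15.3°. I'm moving above the plunger with the fingers shut.

Emit:
play_rows(
  commands="0 0 3.1 48.9 -29.7 6 0; 0 0 3.1 48.9 -29.7 6 0; 0 0 3.1 48.9 -29.7 6 0; 0 0 3.1 48.9 -29.7 6 0; 0 0 3.1 48.9 -29.7 6 0; 0 0 3.1 48.9 -29.7 6 0; 0 0 3.1 48.9 -29.7 6 0; 0 0 3.1 48.9 -29.7 6 0; 0 0 3.1 48.9 -29.7 6 0; 0 0 3.1 48.9 -29.7 6 0",
  squeeze=30,
)

```text
t: 2.45
eef_pos: [569.4, -153.5, 153.4]
tcp_rot: [-3.112, -0.425, -0.0]
force: [-0.1, -0.6, -0.9]
grip_width: 0.4
grip_force: 0.0
```

Emit:
play_rows(
  commands="0 0 0 0 0 4 0; 0 0 0 0 0 5.5 0; 0 0 0 0 0 6.5 0; 0 0 0 0 0 7.2 0; 0 0 0 0 0 7.5 0; 0 0 0 0 0 7.6 0; 0 0 0 0 0 7.6 0; 0 0 0 0 0 7.6 0",
)

```text
t: 3.45
eef_pos: [567.2, -157.0, 79.2]
tcp_rot: [3.113, 0.418, -0.0]
force: [-8.0, 1.9, 15.1]
grip_width: 0.2
grip_force: 7.4
```

Emit:
play_rows(
  commands="0 0 0 0 0 0.1 0; 0 0 0 0 0 0.1 0; 0 0 0 0 0 -3 0; 0 0 0 0 0 -8 0; 0 0 0 0 0 -11 1; 0 0 0 0 0 -11 1",
)

```text
t: 4.2
eef_pos: [569.1, -157.6, 191.1]
tcp_rot: [3.111, 0.418, 0.008]
force: [-0.3, 0.7, -0.3]
grip_width: 17.5
grip_force: 0.0
```

Run:
```python
from h import *
s=monitor.state(); t=cams.get_image("top"); P=cloud(t);m=(np.hypot(P[...,0]-517,P[...,1]-148)<40)&(P[...,2]>138)&(P[...,2]<156); print(cv2.minAreaRect(P[m][:,:2].astype(np.float32)))
Rm=R.from_rotvec(s["tcp_rot"]); print(s["t"],s["eef_pos"],Rm.as_matrix().round(3))
print(Rm.inv().apply(np.array([517.3,148,187])-s["eef_pos"]))
```

```text
((516.7388916015625, 148.06680297851562), (33.15126419067383, 10.135567665100098), 15.181262016296387)
4.2 [ 569.08516705 -157.58985248  191.09790287] [[ 0.965  0.264  0.005]
 [ 0.264 -0.965 -0.002]
 [ 0.005  0.003 -1.   ]]
[  30.66555361 -308.43681608    3.16363422]
```

Emit:
play_rows(
  commands="0 0 0 3.1 -30.7 0 1; 0 0 0 3.1 -30.7 0 1; 0 0 0 3.1 -30.7 0 1; 0 0 0 3.1 -30.7 0 1; 0 0 0 3.1 -30.7 0 1; 0 0 0 3.1 -30.7 0 1; 0 0 0 3.1 -30.7 0 1; 0 0 0 3.1 -30.7 0 1; 0 0 0 3.1 -30.7 0 1",
)

```text
t: 5.38
eef_pos: [516.6, 146.7, 187.8]
tcp_rot: [3.114, 0.417, -0.0]
force: [0.9, -0.7, -0.7]
grip_width: 91.0
grip_force: 0.0
```

Run:
```python
from h import *
s=monitor.state(); print(s["t"],s["eef_pos"],R.from_rotvec(s["tcp_rot"]).inv().apply(np.array([517.3,148,107])-s["eef_pos"]))
im=cams.get_image("side"); cv2.imwrite("pics/s2.png",cv2.resize(im["pixels"][120:360,200:520],(800,600)))
```

```text
5.375 [516.56542226 146.69038727 187.81765614] [ 1.06544954 -1.07465937 80.81743722]
```

View pics/s2.png

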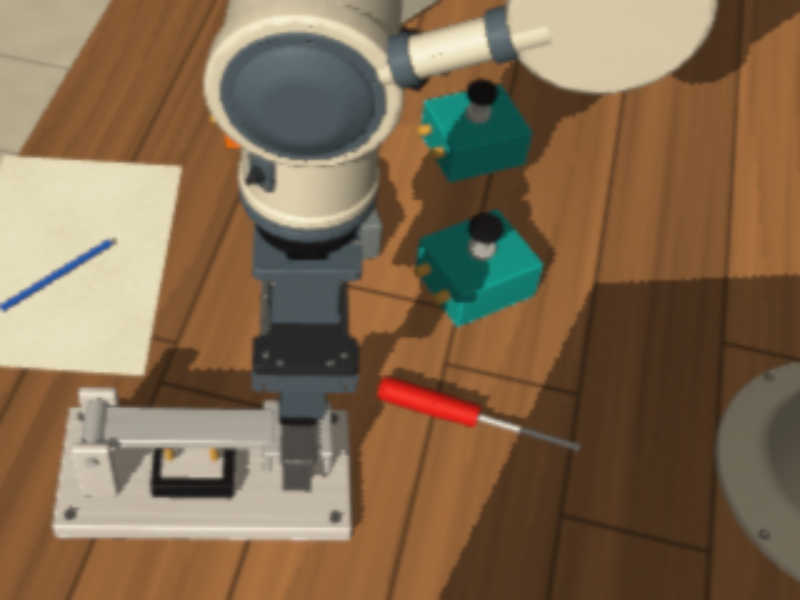

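The side view shows the fingers straddling the dark tab, around (300,430) in the crop. I'll descend and grip.

Emit:
play_rows(
  commands="0 0 0 0.1 -0.1 4 1; 0 0 0 0.1 -0.1 8 1; 0 0 0 0.1 -0.1 8 1; 0 0 0 0.1 -0.1 8 0; 0 0 0 0.1 -0.1 8 0; 0 0 0 0.1 -0.1 8 0; 0 0 0 0.1 -0.1 8 0; 0 0 0 0.1 -0.1 8 0; 0 0 0 0.1 -0.1 8 0",
  squeeze=45,
)

```text
t: 6.55
eef_pos: [517.0, 149.0, 107.9]
tcp_rot: [3.113, 0.419, -0.0]
force: [-0.7, 0.1, 1.0]
grip_width: 34.2
grip_force: 0.0
```

Emit:
play_rows(
  commands="0 0 0 0 0 0 0; 0 0 0 0 0 0 0; 0 0 0 0 0 0 0; 0 0 0 0 0 0 0",
)

```text
t: 7.05
eef_pos: [517.1, 148.5, 107.9]
tcp_rot: [3.113, 0.419, -0.0]
force: [1.7, -6.1, -0.6]
grip_width: 9.9
grip_force: 45.0
```

Gripped: the opening is 9.9 mm and the tab is 10 mm thick. Pulling the latch 15 mm towards jig +y, which is tool -y.

Emit:
play_rows(
  commands="0 0 0 0 -0.4 0 0; 0 0 0 0 -0.8 0 0; 0 0 0 0 -1.2 0 0; 0 0 0 0 -1.5 0 0; 0 0 0 0 -1.5 0 0; 0 0 0 0 -1.5 0 0; 0 0 0 0 -1.5 0 0",
)

```text
t: 7.92
eef_pos: [513.3, 162.6, 107.9]
tcp_rot: [3.112, 0.419, 0.0]
force: [2.2, -9.7, -0.8]
grip_width: 10.0
grip_force: 45.0
```

Spring force of about 10 N matches roughly 15 mm of latch travel. Next I lift along the arc about the hinge, rotating with the clamp, starting with 4°.

Emit:
play_rows(
  commands="0 -2 0 0.08 0 -0.63 0; 0 -4 0 0.19 0 -1.25 0; 0 -4 0 0.19 0 -1.25 0",
)

```text
t: 8.3
eef_pos: [515.2, 163.0, 120.4]
tcp_rot: [3.101, 0.418, -0.11]
force: [2.0, -9.8, -2.4]
grip_width: 10.1
grip_force: 45.0
```

Emit:
play_rows(
  commands="0 -2 0 0.08 0 -0.63 0; 0 -4 0 0.19 0 -1.25 0; 0 -6 0 0.32 0 -1.87 0; 0 -8 0 0.47 0 -2.48 0; 0 -10 0 0.64 0 -3.1 0; 0 -12 0 0.83 0 -3.7 0; 0 -15 0 1.16 0 -4.59 0; 0 -15 0 1.16 0 -4.59 0; 0 -15 0 1.16 0 -4.59 0; 0 -15 0 1.16 0 -4.59 0",
)

```text
t: 9.55
eef_pos: [529.3, 166.7, 165.2]
tcp_rot: [3.027, 0.407, -0.507]
force: [0.9, -10.6, -2.2]
grip_width: 10.0
grip_force: 45.0
```

Run:
```python
from h import *
im=cams.get_image("side"); s=monitor.state(); print(s["t"],s["eef_pos"],s["force"],s["qvel"].round(4),s["grip_width"],s["grip_force"])
cv2.imwrite("pics/s3.png",cv2.resize(im["pixels"][140:360,200:494],(800,600)))
P=cloud(im);m=(np.hypot(P[...,0]-567.5,P[...,1]+156.5)<17)&(P[...,2]>65)&(P[...,2]<110);print(m.sum(),np.percentile(P[m][:,2],[50,80,95]) if m.any() else '')
```

```text
9.6 [529.30073682 166.67161966 165.18778461] [ 1.08114137 -9.97161316 -1.02650718] [-0.0001  0.0011 -0.0006 -0.0008 -0.0017 -0.0022] 9.564506103572558 44.99933302402496
107 [92.93053627 94.61656268 95.70493102]
```

View pics/s3.png

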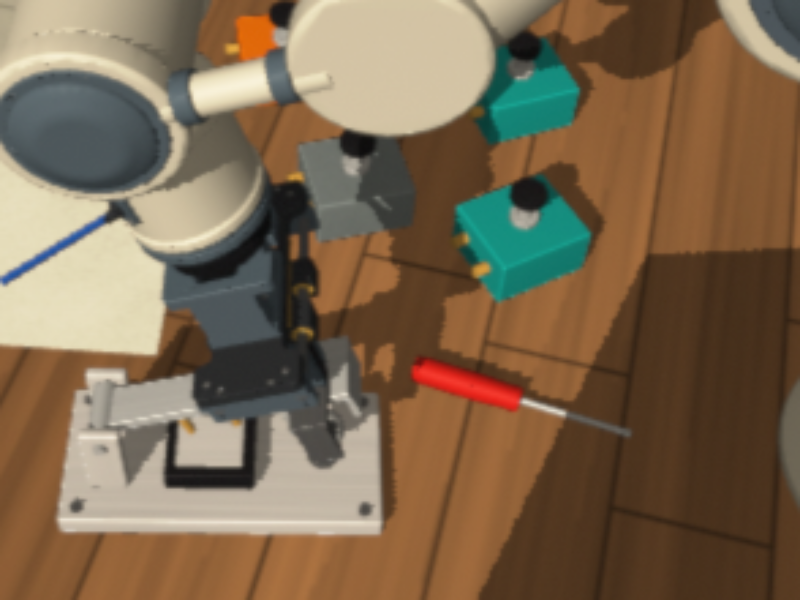

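The picture shows the clamp raised with its nose tilted up at about (340,400), held by the tab. The grey plunger is back up (95 mm) and the bystanders haven't moved. Handing in.

```bash
python3 -c "
from plant import job; print(job.sign_off())"
```

```text
the job is handed in; nothing more can be done
None
```

I handed the job in with the plunger pressed fully and back up, the latch pulled about 15 mm sideways, and the clamp held steady in the gripper at about 0.33 rad (nose roughly 60 mm up); the sign-off gave no verdict.

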